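Clear a tipped vial from the inspection turntable

TASK

One of the three amber vials on the free-spinning inspection turntable has fallen over. Lift it off and lay it gently on its side, flat on the floor of the red reject tray, without dropping it. Leave the other two vials standing upright on the turntable.

Things in the scene. Friction and masses are not known exactly. Their poses are not given: they have to be found in the camera images.
- tipped_vial: The fallen amber glass vial, lying on its side on the turntable; 45 g, 58 mm long. Straight glass body 30 mm across and 42 mm long with white and green label, then neck and 20 mm wide aluminium cap with blue top. Origin: on the axis, midway along the glass body, 21 mm from the bottom end, 37 mm from the cap's end, 15 mm above what it lies on. x axis: along the vial to the cap; it may roll.
- reject_tray: The empty red plastic tray, fixed to the work surface left or right of the turntable; outside 180 mm along its x, 140 mm along its y, 35 mm high; walls and floor 4 mm thick, open on top. Origin: centre of its underside; z up. A like-sized white tray full of cartons, up to 42 mm high, stands on the other side: not for rejects.
- vial_a: A like vial standing on the turntable, to be left there; 58 mm tall, 30 mm across; origin: centre of its underside; z up to the cap. The turntable: flat grey disc without rim, 260 mm across, 12 mm thick, top level and 60 mm above the work surface, on a white foot. It stands still at first but turns freely about its upright axis when pushed.
- vial_b: The other standing vial, like vial_a, to be left on the turntable; origin: centre of its underside; z up to the cap. The three vials start about 80 mm from the turntable's centre, some 120 degrees apart, in any order.
Things that resemble listed ones, but are neither listed nor needed, are in the scene too. Of the things that look like the reject_tray, the smallest one is meant.

How it is judged:
By the outcome, as a careful person would: the job done as asked, in the order asked, and still so for the second after the job is handed in, with the robot touching nothing.
It also fails if it takes over 38 s, if anything falls off the work surface, if the arm or the gripper's body presses on something with over 40 N, if the wrist force passes 120 N, or if a joint passes its speed limit or range.

ROBOT

A 6-joint arm with a two-finger parallel gripper is mounted at the origin on the work surface. World frame = base frame: x ahead of the robot, y to its left, z up, the work surface at z = 0. Lengths are in mm, angles in rad, forces in N, time in s.
With the tool pointing down it reaches from about 275 to 1000 mm from the base axis. Payload 8.4 kg.
Tool frame: the origin (TCP) lies midway between the tips of the shut fingers; the grasp point (between the pads) lies r.grip_point_offset behind it (r.grip_point_offset is the distance from the TCP to the grasp point, in mm); z points along the fingers, y is the direction in which the jaws open and shut (so a half turn about z gives the same grasp; the last joint's range is limited). The gripper opens to 85 mm and grips with 20 to 120 N. Pads are 22 mm wide; open, the fingers measure 114 mm over their backs; the gripper's body (76 mm by 85 mm) begins 54 mm behind the grasp point. The pads swing forward as they close: fully open they stand 13 mm farther back than shut.
Start: joints at [-1.335, 0.353, 1.633, -0, 1.155, -0.002], TCP at [147.227, -607.414, 231.281] pointing down, gripper open.
Joint ranges: [-2.63, 2.63], [-0.92, 2.1], [0.06, 2.66], [-1.3, 4.44], [0, 2.69], [-3.02, 3.02]. Speed limits (rad/s): [2.22, 2.22, 2.79, 3.14, 3.14, 3.14].

INTERFACE

Orientations are given as [roll, pitch, yaw] about the fixed x, y, z axes, in that order (R = Rz(yaw) Ry(pitch) Rx(roll)).
In Python, from rig import r gives the robot as it stands.
- The arm moves only by the tool move_arm, never from a script. Its argument "targets" is one flat list of numbers, 5 for each row, row after row: the gripper's target within -1 to 1 (fully open at 1, half-way at 0, shut at -1), then the shift along the tool's x, y, z in cm, then the turn about the tool's z in degrees. In form: [gripper, tx, ty, tz, turn, gripper, tx, ty, tz, turn, ...]. A call has 1 to 10 rows; each row is the pose to reach, as a shift and turn from the pose commanded when the call began, along the tool's axes at that moment; what a row does not reach only later rows make up. A row lasts 1/10 s, in which the tool goes at most 50 mm and 8.59 degrees, less where a joint would pass 70% of its speed; a pose out of reach is approached as far as the arm can. A call with a gripper value outside its range is refused whole. The fingers move at their own pace and stop on an object; "squeeze" is the grip in N (left out, the last holds). Time passes only in rows, so rows that repeat a pose let the fingers close. It gives the time, the measured TCP pose, the force and the opening at its end, in the units of the state.
- r.sense(): the state, without advancing time (a new reading comes with each control period).
- r.grab_frame(name): name is "side" or "top" or "wrist"; returns a dict with "img" (400x640x3 uint8, blue, green, red), "K" (3x3 intrinsics, pixels), "world_to_cam" (4x4, takes a point from world to camera coordinates). Camera axes: x right, y down, z forward; pixel columns grow to the right and rows downward; lengths in mm; the calibration is good to about 2 mm. A picture is of the moment at which its call begins. There is no depth.
- r.sign_off(): hands the job in, once; it reports no verdict.
Trained networks look in a picture, given as the dict that the camera call returned (one of the last four; its "shot" number tells which), for a name from the list of things; names that differ only in an ending like _2 or _b are one class to them, and where a whole thing is asked for, a point or a joint stands for the part that bears it (a point fixed in the world has none). Each returns a list of dicts, best first, with "conf" (0 to 1); they miss things now and then, are a little off and sometimes report something else, mostly with a low value. They report only what shows in the picture. A call takes as long as a camera call. They do not tell look-alikes from the thing itself.
- r.outline_of(picture, thing): "region" (400x640 bool, what is visible of it).
- r.mark_of(picture, thing): "position" ([x, y, z] in mm, in world coordinates, good to about 4 mm: a listed point, or the origin of a listed thing).
The state is a dict: "clock": time; "qpos": joint angles; "qvel": joint speeds; "joint_efforts": joint torques, N m; "eef_pos": TCP position; "tcp_rot": TCP orientation; "contact_force": force on the tool from outside, world axes, zero at the start; "wrist_torque": the same for the moment, N m; "opening": opening from 0.0 (shut) to 1.0 (fully open).
Only numpy, scipy, OpenCV 4.12 (cv2) and the standard library are available. Lean on these libraries where they do the work, as an engineer would, in place of code of your own. Each camera call takes 0.05 s, during which the arm holds its last target.

## Working session

There is one attempt and no reset: what is moved stays moved. The work goes in short steps, Python scripts to look and compute and a tool call to move; the robot and the scene stay as the last step left them, time stands still between calls to the robot, and variables do not carry over. Pictures are saved under pics/ and viewed, and the job is handed in when it is done.

Besides the shell and the picture viewer there is one more tool, called after "Emit:" by a JSON object that holds its "op" and its "data", one argument or row to a line. move_arm: Moves the arm, as the interface text tells. Its arguments: {"type":"object","properties":{"targets":{"type":"array","items":{"type":"number"}},"squeeze":{"type":"number"}},"required":["targets"]}

```bash
mkdir -p pics; ls
python3 - <<'E'
from rig import r
import cv2,numpy as np
s=r.sense();print({k:np.round(v,3) for k,v in s.items()}, r.grip_point_offset)
for n in ["top","side"]:
    f=r.grab_frame(n);cv2.imwrite(f"pics/{n}0.png",f["img"])
    print(n,f["shot"],f["K"].tolist(),np.round(f["world_to_cam"],3).tolist())
    for t in ["tipped_vial","reject_tray","vial_a"]:
        for d in r.mark_of(f,t): print(t,d["conf"],np.round(d["position"],1))
E
```

```text
pics
{'clock': np.float64(0.0), 'qpos': array([-1.335,  0.354,  1.634,  0.   ,  1.155, -0.002]), 'qvel': array([ 0.   , -0.   ,  0.002,  0.001,  0.   , -0.   ]), 'joint_efforts': array([-2.0000e-03, -6.0525e+01, -3.4207e+01, -0.0000e+00,  9.0000e-03,
       -0.0000e+00]), 'eef_pos': array([ 147.113, -606.927,  230.535]), 'tcp_rot': array([-3.14 , -0.   ,  0.238]), 'contact_force': array([ 0.51 , -0.194, -0.762]), 'wrist_torque': array([ 0.001, -0.023, -0.002]), 'opening': np.float64(0.996)} 18.700000000000003
top 1 [[367.2664619141466, 0.0, 319.1454134797359], [0.0, 367.2664619141466, 196.63348559645064], [0.0, 0.0, 1.0]] [[0.014, -1.0, -0.027, 167.226], [-0.991, -0.01, -0.131, 440.331], [0.131, 0.028, -0.991, 959.467], [0.0, 0.0, 0.0, 1.0]]
tipped_vial 0.81 [536.3 -85.4  79. ]
reject_tray 0.84 [463.3 337.6   4.6]
reject_tray 0.77 [164.8 316.8   2.7]
vial_a 0.53 [663.7 -14.   58.7]
side 2 [[517.1361819763358, 0.0, 318.1679201514589], [0.0, 517.1361819763358, 195.52048114799544], [0.0, 0.0, 1.0]] [[-0.916, -0.401, 0.018, 449.969], [-0.298, 0.65, -0.699, 62.252], [0.268, -0.646, -0.714, 1437.259], [0.0, 0.0, 0.0, 1.0]]
tipped_vial 0.68 [533.  -83.3  78.1]
reject_tray 0.92 [ 1.685e+02  3.166e+02 -2.000e-01]
reject_tray 0.77 [423.2 613.9   4.3]
reject_tray 0.76 [459.3 343.4  -2.4]
vial_a 0.47 [662.9 -14.1  57.9]
```

View pics/top0.png

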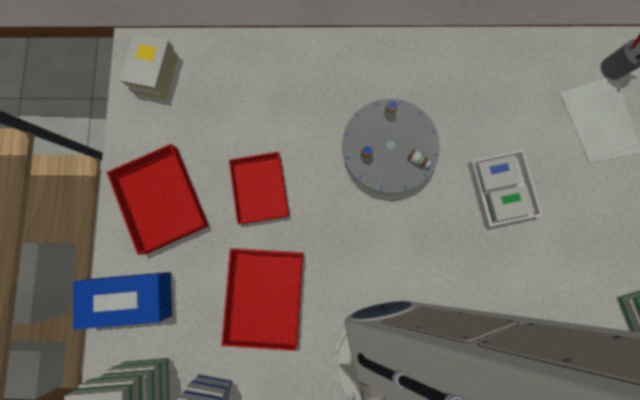

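View pics/side0.png

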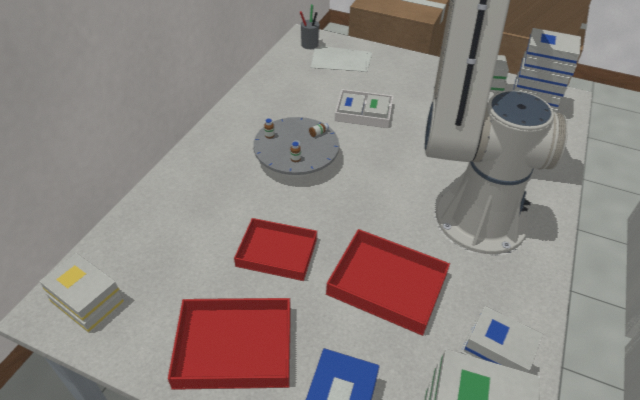

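The top view shows three red trays: (260,188), the smallest, plus (158,200) and (263,300), both larger. The white carton tray is at (505,190). There are three vials: one lying at (420,159), and two standing at (392,107) and (367,153). I choose the lying vial and the small tray at about (461,340). Next I'll check both in close crops and find the vial's axis.

```bash
cat > h.py <<'E'
import numpy as np,cv2
def ray(f,uv,z):
    K=f["K"];T=f["world_to_cam"];R=T[:3,:3];t=T[:3,3]
    d=R.T@np.linalg.inv(K)@np.array([uv[0],uv[1],1.]);c=-R.T@t
    return c+d*(z-c[2])/d[2]
def proj(f,p):
    T=f["world_to_cam"];q=T[:3,:3]@np.array(p,float)+T[:3,3];q=f["K"]@q;return q[:2]/q[2]
E
python3 - <<'E'
from rig import r
from h import *
ims=[]
for n,z0 in [("top",None),("side",None)]:
    f=r.grab_frame(n)
    o=r.outline_of(f,"tipped_vial")
    for d in o[:2]:
        m=d["region"].astype(np.uint8);ys,xs=np.nonzero(m)
        c=np.array([xs.mean(),ys.mean()])
        P=np.array([ray(f,(x,y),75)[:2] for x,y in zip(xs,ys)])
        mu=P.mean(0);w,v=np.linalg.eigh(np.cov((P-mu).T));a=v[:,1]
        pr=(P-mu)@a
        print(n,"vial",d["conf"],c,mu,np.degrees(np.arctan2(a[1],a[0])),pr.min(),pr.max(),np.sqrt(w))
    for d in r.outline_of(f,"reject_tray"):
        m=d["region"].astype(np.uint8);cs,_=cv2.findContours(m,0,2);c=max(cs,key=cv2.contourArea)
        P=np.array([ray(f,q[0],35)[:2] for q in c],np.float32)
        print(n,"tray",d["conf"],cv2.minAreaRect(P))
    if n=="top": crop=f["img"][120:200,370:470]; crop2=f["img"][140:240,215:305]
    else: crop=f["img"][100:180,240:340]; crop2=f["img"][205:285,226:326]
    ims+= [cv2.resize(x,(400,300),interpolation=cv2.INTER_CUBIC) for x in(crop,crop2)]
cv2.imwrite("pics/crop1.png",np.vstack([np.hstack(ims[:2]),np.hstack(ims[2:])]))
E
```

```text
top vial 0.48 [418.72330097 159.12621359] [533.26294627 -85.77191022] 59.03494537779842 -30.250916276413452 25.084985625949596 [ 7.77212896 14.79929365]
top tray 0.96 ((429.92083740234375, 613.0490112304688), (259.410400390625, 207.95938110351562), 24.680770874023438)
top tray 0.87 ((461.6700134277344, 337.41949462890625), (183.87429809570312, 144.70547485351562), 10.24908447265625)
top tray 0.85 ((170.75778198242188, 315.4159240722656), (198.17649841308594, 251.60601806640625), 87.33435821533203)
side vial 0.49 [318.14857143 129.29714286] [529.31384499 -83.76773107] 68.57013708320068 -35.98326852236574 35.16442501260027 [11.57115381 18.27063905]
side tray 0.86 ((168.09104919433594, 322.7173767089844), (222.62399291992188, 250.22604370117188), 87.42528533935547)
side tray 0.8 ((453.61749267578125, 352.1072082519531), (186.915771484375, 164.4332275390625), 10.29072380065918)
side tray 0.6 ((424.68060302734375, 620.5558471679688), (250.65223693847656, 215.8780517578125), 24.783580780029297)
```

View pics/crop1.png

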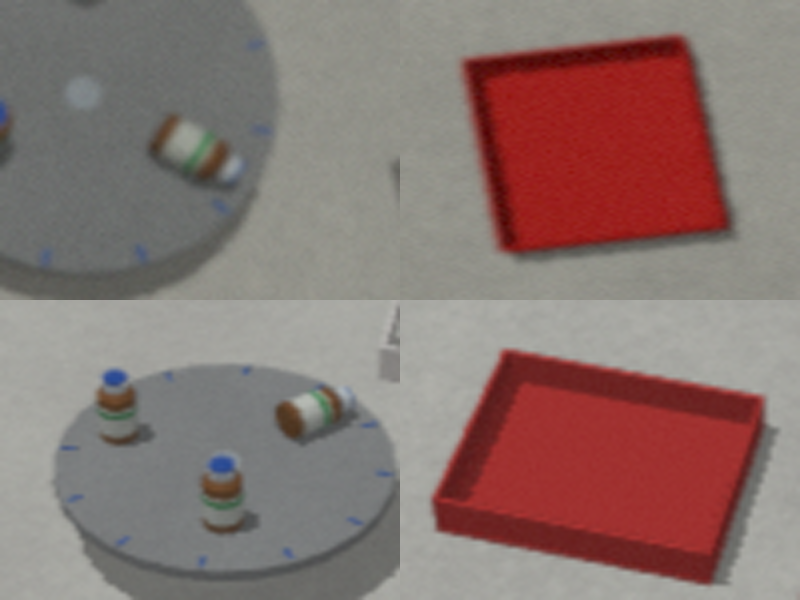

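The crops confirm the choice. The lying vial's bottom faces the table centre and its cap points to lower right (axis about 60° mod 180). The small tray is empty, roughly 184x145 mm at yaw 10°. I'll move above the vial, stopping short, and take a wrist look.

Emit:
{"op": "move_arm", "data": {
  "targets": [1,2.5,-2.1,0,-4,1,7,-5.8,0,-12,1,11,-9,0,-20,1,15,-12.4,0,-28,1,19,-15.7,0,-36,1,23,-19,0,-42,1,27,-22.5,0,-46,1,31,-26,0,-46,1,35,-29,0,-46,1,39,-32.5,0,-46],
  "squeeze": 30
}}

```text
clock: 1.7
eef_pos: [436.1, -218.3, 231.7]
tcp_rot: [3.14, -0.0, 1.041]
contact_force: [1.1, 0.3, 0.3]
opening: 0.999
```

Emit:
{"op": "move_arm", "data": {
  "targets": [1,4.5,0.5,0,0,1,8.5,0.9,0,0,1,12,1.2,0,0,1,14.1,1.4,0,0,1,14.1,1.4,0,0,1,14.1,1.4,0,0]
}}

```text
clock: 2.3
eef_pos: [518.1, -105.3, 231.2]
tcp_rot: [-3.141, 0.0, 1.042]
contact_force: [-0.3, 0.7, 0.0]
opening: 0.998
```

Run:
```python
from rig import r
from h import *
f=r.grab_frame("wrist");cv2.imwrite("pics/wrist1.png",f["img"])
s=r.sense();print(s["clock"],s["eef_pos"],s["tcp_rot"],np.round(s["qpos"],2))
print(np.round(f["world_to_cam"],3).tolist())
for d in r.mark_of(f,"tipped_vial"): print(d, proj(f,d["position"]))
for d in r.outline_of(f,"tipped_vial"):
    m=d["region"].astype(np.uint8);ys,xs=np.nonzero(m)
    P=np.array([ray(f,(x,y),75)[:2] for x,y in zip(xs,ys)])
    mu=P.mean(0);w,v=np.linalg.eigh(np.cov((P-mu).T));a=v[:,1];pr=(P-mu)@a
    print(d["conf"],xs.mean(),ys.mean(),mu,np.degrees(np.arctan2(a[1],a[0])),pr.min(),pr.max(),np.sqrt(w))
```

```text
2.35 [ 517.78909799 -105.78348724  231.17579962] [-3.14120544e+00  4.87709625e-04  1.04089598e+00] [-0.2   0.2   1.84 -0.    1.1   0.33]
[[0.863, -0.504, -0.0, -500.737], [-0.482, -0.826, 0.292, 124.783], [-0.147, -0.252, -0.956, 428.761], [0.0, 0.0, 0.0, 1.0]]
{'position': [538.1, -79.8, 74.7], 'conf': 0.64} [322.99224722 155.43762393]
0.88 319.98479913137896 164.7187839305103 [531.16592369 -86.10714059] 58.7859378313904 -33.372463570375615 26.990405346182726 [ 8.24798074 16.42599939]
```

View pics/wrist1.png

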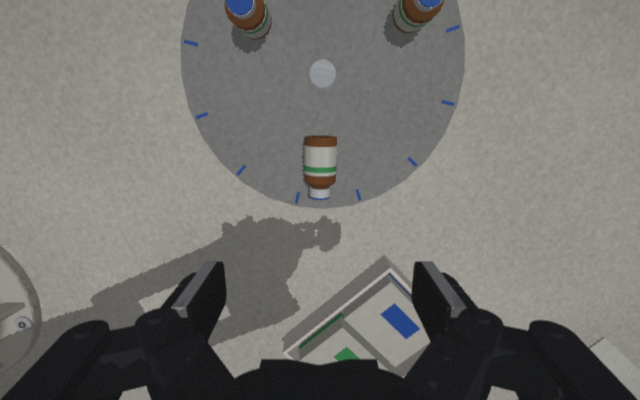

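The wrist view shows the lying vial with body and cap spanning rows 136–198 at column 320, upright in the image, so the jaws are already aligned. The standing vials are at (245,10) and (415,15), well clear. I'll fit the axis and work out the offsets.

Run:
```python
from rig import r
from h import *
from scipy.optimize import least_squares
f=r.grab_frame("wrist");im=f["img"]
cv2.imwrite("pics/wcrop.png",cv2.resize(im[120:220,260:380],(720,600),interpolation=cv2.INTER_CUBIC))
s=r.sense();print(s["clock"],s["eef_pos"],s["tcp_rot"])
print(ray(f,(320,137),80),ray(f,(319,198),75))
# model silhouette fit to outline
m=r.outline_of(f,"tipped_vial")[0]["region"].astype(np.uint8)
def sil(p):
    x,y,th=p;a=np.array([np.cos(th),np.sin(th),0]);b=np.array([-a[1],a[0],0]);pts=[]
    for t,R in [(-21,15),(21,15),(26,10),(37,10)]:
        for q in np.linspace(0,2*np.pi,24,endpoint=False):
            pts.append(proj(f,np.array([x,y,75])+a*t+R*(np.cos(q)*b+np.sin(q)*np.array([0,0,1]))))
    P=np.array(pts);out=np.zeros((400,640),np.uint8)
    P=P.reshape(4,24,2)
    for i in range(3):
        h=cv2.convexHull((np.vstack([P[i],P[i+1]])*16).astype(np.int32))
        cv2.fillConvexPoly(out,h,1,shift=4)
    return out
best=None
for x in np.arange(520,552,1.5):
  for y in np.arange(-100,-66,1.5):
    for th in np.radians([-124,-121,-119,-116]):
      o=sil((x,y,th));iou=(o&m).sum()/(o|m).sum()
      if best is None or iou>best[0]: best=(iou,x,y,np.degrees(th))
print(best)
yaw=s["tcp_rot"][2];tx=np.array([np.cos(yaw),np.sin(yaw)]);ty=np.array([np.sin(yaw),-np.cos(yaw)])
d=np.array(best[1:3])-s["eef_pos"][:2];print("shift",d@tx,d@ty)
print("yaw deg",np.degrees(yaw), proj(f,[best[1],best[2],75]))
# tcp image
```

```text
2.5 [ 517.75547974 -106.26301219  231.33562536] [-3.14158428e+00  1.85746783e-04  1.03941936e+00]
[544.1065949  -64.36599644  80.        ] [ 513.67415368 -114.47002443   75.        ]
(np.float64(0.9222955815134586), np.float64(533.5), np.float64(-80.5), np.float64(-121.0))
shift 30.188632067562626 0.5188536704327755
yaw deg 59.55434273647137 [318.90581342 157.53341769]
```

View pics/wcrop.png

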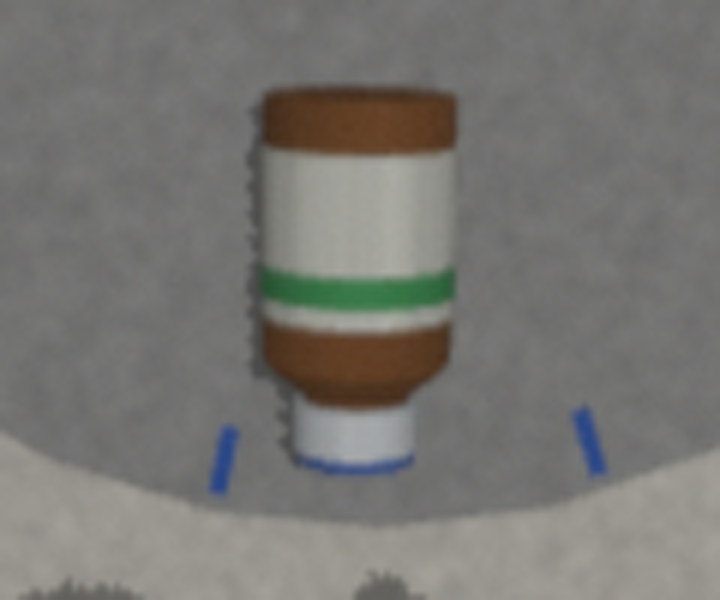

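The crop confirms an amber vial with white label, green band and cap, centred between the jaws and on the axis to within about 1°. I'll shift +2.9 cm along tool x and descend with the jaws at about 60%.

Emit:
{"op": "move_arm", "data": {
  "targets": [0.4,1,0,1,0,0.3,2.3,0,4,0,0.3,2.9,0.05,7,0,0.3,2.9,0.05,10,0,0.3,2.9,0.05,12.5,0,0.3,2.9,0.05,14,0,0.3,2.9,0.05,14.5,0,0.3,2.9,0.05,14.5,0]
}}

```text
clock: 3.35
eef_pos: [532.9, -80.4, 85.4]
tcp_rot: [-3.14, 0.001, 1.04]
contact_force: [-0.4, -0.1, 1.2]
opening: 0.651
```

Run:
```python
from rig import r
from h import *
f=r.grab_frame("wrist");cv2.imwrite("pics/wrist2.png",f["img"])
s=r.sense();print({k:np.round(v,3) for k,v in s.items()})
```

```text
{'clock': np.float64(3.4), 'qpos': array([-0.153,  0.409,  1.933,  0.   ,  0.8  ,  0.378]), 'qvel': array([-0.002, -0.017, -0.01 , -0.   ,  0.004, -0.002]), 'joint_efforts': array([ 3.4000e-02, -5.3866e+01, -2.4338e+01,  3.0000e-03, -4.3000e-02,
        7.0000e-03]), 'eef_pos': array([533.511, -80.52 ,  86.265]), 'tcp_rot': array([-3.141, -0.   ,  1.04 ]), 'contact_force': array([ 0.139, -0.64 , -0.144]), 'wrist_torque': array([ 0.004, -0.004, -0.047]), 'opening': np.float64(0.651)}
```

View pics/wrist2.png

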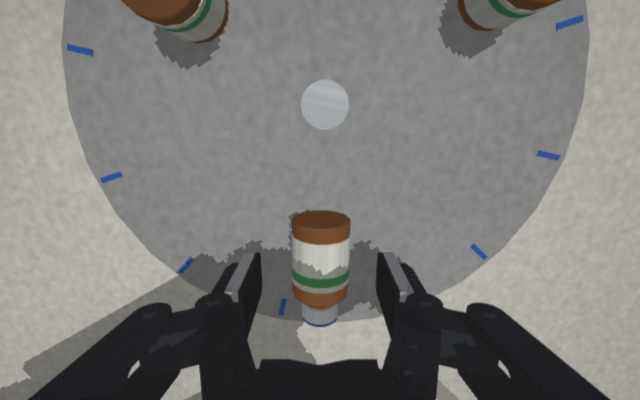

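The vial is centred at column 321, between the fingers at 262 and 377. I'll descend the rest of the way.

Emit:
{"op": "move_arm", "data": {
  "targets": [0.3,0,0.05,0.7,0,0.3,0,0.05,1.4,0,0.2,0,0.05,1.9,0,0.1,0,0.05,2.2,0,0,0,0.05,2.2,0]
}}

```text
clock: 3.9
eef_pos: [533.5, -80.8, 63.8]
tcp_rot: [-3.141, 0.0, 1.041]
contact_force: [0.6, -0.1, 0.2]
opening: 0.502
```

Run:
```python
from rig import r
from h import *
f=r.grab_frame("wrist");g=r.grab_frame("side");cv2.imwrite("pics/w3.png",np.vstack([f["img"][150:400],cv2.resize(g["img"][90:190,220:380],(640,400))[:340]]))
s=r.sense();print({k:np.round(s[k],3) for k in("clock","eef_pos","contact_force","opening")})
```

```text
{'clock': np.float64(4.0), 'eef_pos': array([533.838, -80.88 ,  64.292]), 'contact_force': array([-0.042,  0.003,  0.062]), 'opening': np.float64(0.5)}
```

View pics/w3.png

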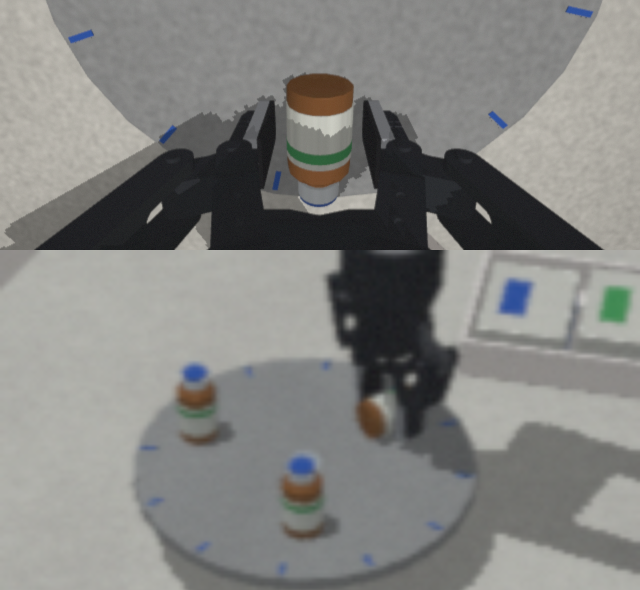

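The fingers straddle the body symmetrically and nothing is touching. I'll go 2 mm lower and close slowly with a light grip.

Emit:
{"op": "move_arm", "data": {
  "targets": [-0.05,0,0,0.2,0,-0.12,0,0,0.2,0,-0.2,0,0,0.2,0,-0.26,0,0,0.2,0,-0.32,0,0,0.2,0,-0.4,0,0,0.2,0,-0.5,0,0,0.2,0,-0.6,0,0,0.2,0,-0.6,0,0,0.2,0],
  "squeeze": 28
}}

```text
clock: 4.9
eef_pos: [534.0, -80.9, 62.5]
tcp_rot: [3.141, -0.0, 1.041]
contact_force: [-0.6, -1.0, 5.0]
opening: 0.34
```

Run:
```python
from rig import r
from h import *
f=r.grab_frame("wrist");g=r.grab_frame("side");cv2.imwrite("pics/w4.png",np.vstack([f["img"][150:400],cv2.resize(g["img"][90:190,220:380],(640,400))[:340]]))
s=r.sense();print({k:np.round(s[k],3) for k in("clock","eef_pos","contact_force","opening")})
```

```text
{'clock': np.float64(5.0), 'eef_pos': array([534.029, -80.93 ,  62.472]), 'contact_force': array([-0.305, -0.577,  5.168]), 'opening': np.float64(0.341)}
```

View pics/w4.png

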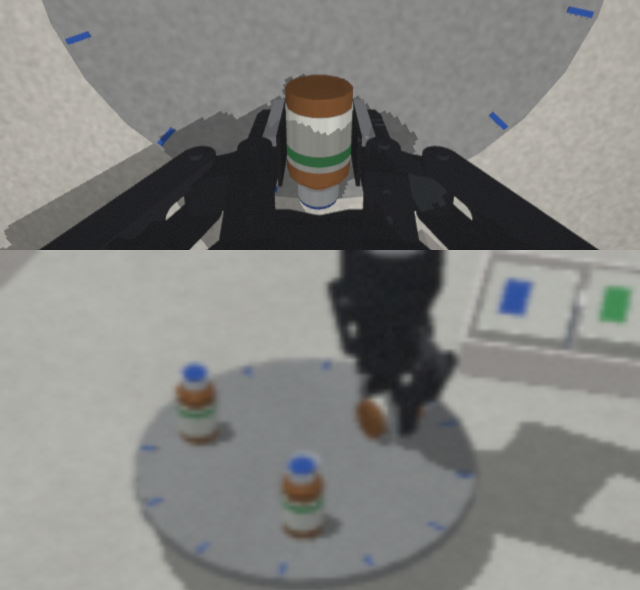

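Opening 0.341 is about 29 mm, so the vial is gripped, and both standing vials are undisturbed. I'll lift gently.

Emit:
{"op": "move_arm", "data": {
  "targets": [-0.6,0,0,-0.3,0,-0.6,0,0,-0.8,0,-0.6,0,0,-1.5,0,-0.6,0,0,-3,0,-0.6,0,0,-5,0,-0.6,0,0,-7.5,0,-0.6,0,0,-10,0,-0.6,0,0,-12,0,-0.6,0,0,-13,0,-0.6,0,0,-13,0]
}}

```text
clock: 6.0
eef_pos: [534.6, -81.0, 193.8]
tcp_rot: [3.139, -0.001, 1.041]
contact_force: [-0.0, -0.1, -0.7]
opening: 0.339
```

Run:
```python
from rig import r
from h import *
f=r.grab_frame("wrist");g=r.grab_frame("side");cv2.imwrite("pics/w5.png",np.vstack([f["img"][150:400],cv2.resize(g["img"][60:190,220:380],(640,520))[:340]]))
s=r.sense();print({k:np.round(s[k],3) for k in("clock","eef_pos","tcp_rot","contact_force","opening")})
t=r.grab_frame("top")
for n,h in(("top",t),("side",g)):
    for d in r.mark_of(h,"reject_tray"): print(n,d["conf"],d["position"])
```

```text
{'clock': np.float64(6.1), 'eef_pos': array([533.431, -80.805, 191.751]), 'tcp_rot': array([-3.141,  0.   ,  1.041]), 'contact_force': array([-1.344, -0.01 , -0.549]), 'opening': np.float64(0.337)}
top 0.91 [464.0, 336.8, 2.6]
top 0.87 [168.2, 319.6, -1.3]
top 0.85 [425.4, 615.7, 2.7]
top 0.43 [539.5, 50.2, 59.5]
side 0.97 [458.1, 342.0, 0.3]
side 0.77 [168.4, 314.9, 2.4]
side 0.59 [422.1, 617.4, 4.1]
```

View pics/w5.png

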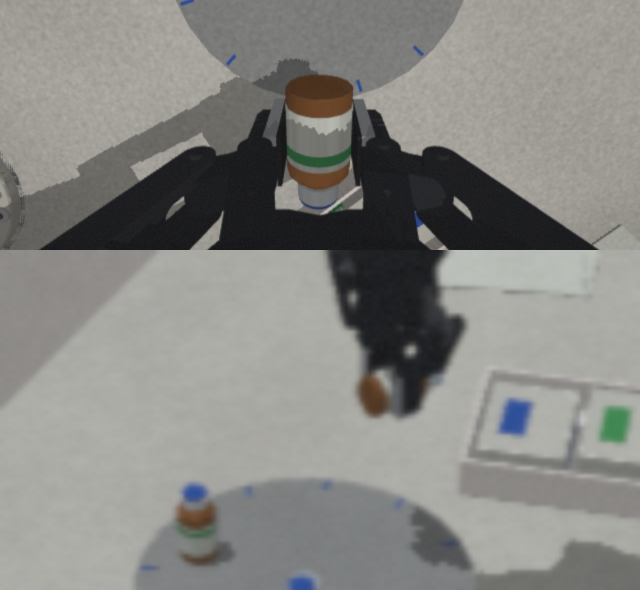

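The vial is held level and clear of the table; the other vials still stand. I'll carry it to the tray, turning so that the jaws open along the tray's long side.

Emit:
{"op": "move_arm", "data": {
  "targets": [-0.6,0.6,-0.5,0,0,-0.6,2,-1.7,0,-3,-0.6,4,-3.4,0,-7,-0.6,6.5,-5.5,0,-11,-0.6,9,-7.6,0,-15,-0.6,11.5,-9.7,0,-19,-0.6,14,-11.8,0,-23,-0.6,16.5,-13.9,0,-27,-0.6,19,-16,0,-31,-0.6,21.5,-18.2,0,-34]
}}

```text
clock: 7.25
eef_pos: [484.7, 198.2, 191.8]
tcp_rot: [-3.141, 0.0, 1.637]
contact_force: [0.6, -0.1, -0.6]
opening: 0.339
```

Run:
```python
from rig import r
from h import *
s=r.sense();print({k:np.round(s[k],3) for k in("clock","eef_pos","tcp_rot","contact_force","opening")})
```

```text
{'clock': np.float64(7.25), 'eef_pos': array([484.688, 198.246, 191.832]), 'tcp_rot': array([-3.141,  0.   ,  1.637]), 'contact_force': array([ 0.641, -0.051, -0.636]), 'opening': np.float64(0.339)}
```

Emit:
{"op": "move_arm", "data": {
  "targets": [-0.6,3,-0.3,0,-3,-0.6,6,-0.7,0,-6,-0.6,9,-1,0,-6.6,-0.6,11.5,-1.3,0,-6.6,-0.6,13.5,-1.5,1,-6.6,-0.6,14.3,-1.5,3,-6.6,-0.6,14.3,-1.5,5,-6.6,-0.6,14.3,-1.5,7,-6.6,-0.6,14.3,-1.5,8,-6.6,-0.6,14.3,-1.5,8,-6.6]
}}

```text
clock: 8.25
eef_pos: [460.3, 337.9, 110.7]
tcp_rot: [-3.139, 0.001, 1.749]
contact_force: [0.2, -0.5, -0.1]
opening: 0.338
```

Run:
```python
from rig import r
from h import *
f=r.grab_frame("wrist");g=r.grab_frame("side");cv2.imwrite("pics/w6.png",np.vstack([cv2.resize(f["img"],(480,300)),cv2.resize(g["img"][190:310,200:392],(480,300))]))
s=r.sense();print({k:np.round(s[k],3) for k in("clock","eef_pos","tcp_rot","contact_force","opening")})
```

```text
{'clock': np.float64(8.35), 'eef_pos': array([461.608, 338.599, 112.605]), 'tcp_rot': array([ 3.142, -0.   ,  1.749]), 'contact_force': array([ 1.124, -0.055, -0.393]), 'opening': np.float64(0.339)}
```

View pics/w6.png

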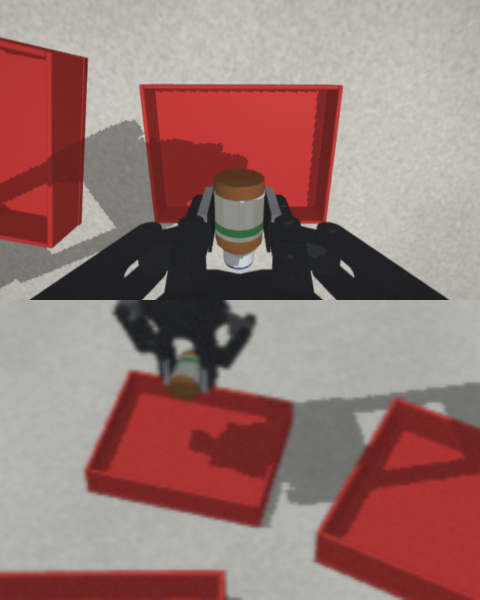

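The vial is centred over the small tray and square to it. I'll lower to about 5 mm above the floor.

Emit:
{"op": "move_arm", "data": {
  "targets": [-0.6,0,0,1,0,-0.6,0,0,3,0,-0.6,0,0,5,0,-0.6,0,0,7,0,-0.6,0,0,8.5,0,-0.6,0,0,9.4,0,-0.6,0,0,9.8,0,-0.6,0,0,10,0,-0.6,0,0,10,0,-0.6,0,0,10,0]
}}

```text
clock: 9.35
eef_pos: [461.9, 338.7, 12.9]
tcp_rot: [3.141, -0.0, 1.749]
contact_force: [-0.4, -0.4, -0.3]
opening: 0.337
```

Run:
```python
from rig import r
from h import *
s=r.sense();print({k:np.round(s[k],3) for k in("clock","eef_pos","tcp_rot","contact_force","opening")})
g=r.grab_frame("side");cv2.imwrite("pics/w7.png",cv2.resize(g["img"][190:310,200:392],(768,480)))
```

```text
{'clock': np.float64(9.35), 'eef_pos': array([461.923, 338.705,  12.899]), 'tcp_rot': array([ 3.141, -0.   ,  1.749]), 'contact_force': array([-0.422, -0.38 , -0.279]), 'opening': np.float64(0.337)}
```

View pics/w7.png

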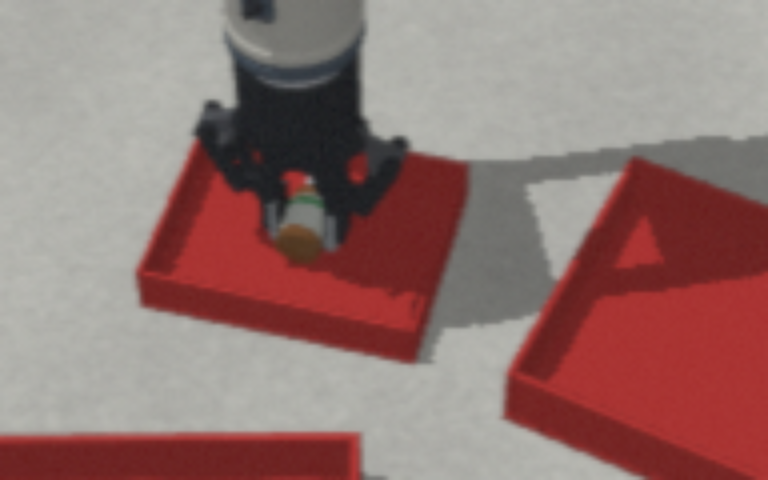

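It's inside the tray, level and free of the walls. I'll lower the last millimetres slowly, watching the force.

Emit:
{"op": "move_arm", "data": {
  "targets": [-0.6,0,0,0.1,0,-0.6,0,0,0.2,0,-0.6,0,0,0.3,0,-0.6,0,0,0.4,0,-0.6,0,0,0.5,0,-0.6,0,0,0.55,0,-0.6,0,0,0.55,0]
}}

```text
clock: 10.1
eef_pos: [461.4, 338.4, 6.6]
tcp_rot: [-3.141, 0.0, 1.749]
contact_force: [-0.0, -0.8, 0.0]
opening: 0.336
```

Emit:
{"op": "move_arm", "data": {
  "targets": [-0.6,0,0,0.05,0,-0.6,0,0,0.05,0,-0.6,0,0,0.1,0,-0.6,0,0,0.1,0]
}}

```text
clock: 10.5
eef_pos: [461.6, 338.5, 6.5]
tcp_rot: [3.142, -0.0, 1.749]
contact_force: [-2.3, -1.9, 9.4]
opening: 0.338
```

Floor contact is felt at 9 N, with TCP z at 6.5 as predicted. I'll relax slightly and open slowly.

Emit:
{"op": "move_arm", "data": {
  "targets": [-0.6,0,0,-0.05,0,-0.33,0,0,-0.05,0,-0.3,0,0,-0.05,0,-0.26,0,0,-0.05,0,-0.22,0,0,-0.05,0,-0.16,0,0,-0.05,0,-0.1,0,0,-0.05,0,0,0,0,-0.05,0,0.1,0,0,-0.05,0,0.1,0,0,-0.05,0]
}}

```text
clock: 11.5
eef_pos: [461.5, 338.4, 6.3]
tcp_rot: [3.142, -0.0, 1.749]
contact_force: [0.2, 0.9, -0.8]
opening: 0.551
```

Run:
```python
from rig import r
from h import *
f=r.grab_frame("wrist");g=r.grab_frame("side");cv2.imwrite("pics/w8.png",np.vstack([cv2.resize(f["img"],(480,300)),cv2.resize(g["img"][190:310,200:392],(480,300))]))
s=r.sense();print({k:np.round(s[k],3) for k in("clock","eef_pos","tcp_rot","contact_force","opening")})
```

```text
{'clock': np.float64(11.6), 'eef_pos': array([461.527, 338.418,   6.292]), 'tcp_rot': array([ 3.142, -0.   ,  1.749]), 'contact_force': array([ 0.646, -0.408,  0.593]), 'opening': np.float64(0.55)}
```

View pics/w8.png

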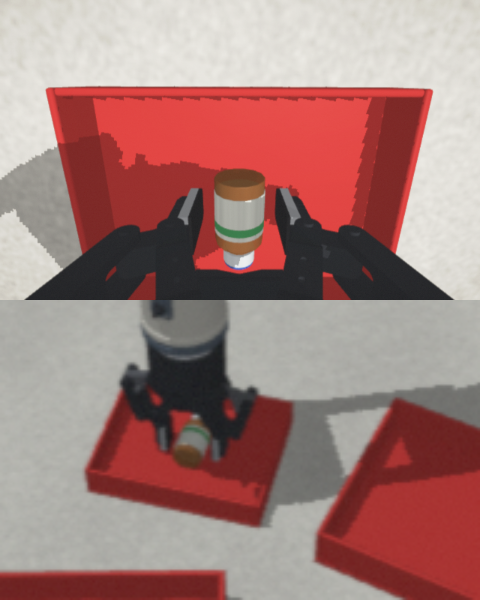

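The vial is free, lying at column 240 between the open pads. I'll retreat straight up.

Emit:
{"op": "move_arm", "data": {
  "targets": [0.15,0,0,-0.5,0,0.15,0,0,-1.5,0,0.15,0,0,-3,0,0.15,0,0,-5.5,0,0.15,0,0,-9,0,0.15,0,0,-13,0,0.15,0,0,-17,0,0.15,0,0,-20,0,0.15,0,0,-21,0,0.15,0,0,-21,0]
}}

```text
clock: 12.6
eef_pos: [462.2, 339.0, 218.7]
tcp_rot: [3.138, -0.002, 1.749]
contact_force: [0.6, -0.2, -0.9]
opening: 0.577
```

Run:
```python
from rig import r
from h import *
f=r.grab_frame("wrist");g=r.grab_frame("side");t=r.grab_frame("top")
cv2.imwrite("pics/w9.png",np.vstack([np.hstack([cv2.resize(f["img"],(400,250)),cv2.resize(g["img"][190:310,200:392],(400,250))]),cv2.resize(g["img"][90:190,220:380],(800,340))]))
s=r.sense();print({k:np.round(s[k],3) for k in("clock","eef_pos","contact_force","opening")})
for n,h in(("w",f),("s",g),("t",t)):
  for k in("tipped_vial","vial_a"):
    for d in r.mark_of(h,k): print(n,k,d)
```

```text
{'clock': np.float64(12.75), 'eef_pos': array([460.732, 337.823, 215.001]), 'contact_force': array([-0.451, -0.435, -0.299]), 'opening': np.float64(0.577)}
w tipped_vial {'position': [464.7, 341.7, 18.0], 'conf': 0.69}
s tipped_vial {'position': [460.3, 339.3, 21.1], 'conf': 0.73}
s tipped_vial {'position': [458.9, 341.4, -3.7], 'conf': 0.61}
s vial_a {'position': [539.4, 52.6, 64.3], 'conf': 0.61}
t vial_a {'position': [661.3, -12.3, 62.7], 'conf': 0.59}
t vial_a {'position': [537.5, 50.9, 60.4], 'conf': 0.46}
```

View pics/w9.png

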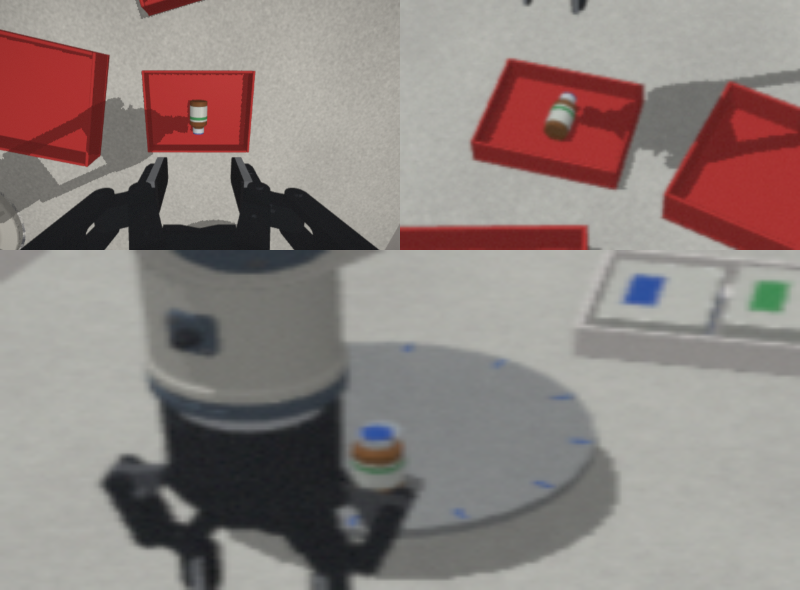

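The vial lies in the middle of the small tray, both standing vials are still located on the turntable, and the arm is clear. I'll hand the job in.

Run:
```python
from rig import r
print(r.sign_off())
```

```text
the job is handed in; nothing more can be done
None
```

I lifted the fallen vial off the turntable and laid it on its side in the smallest red tray. I then backed the arm off 210 mm and handed the job in at about 13 s on the robot's clock.

- **Placing:** The vial touched the tray floor at about 9 N before I opened the gripper slowly.
- **Vial in the tray:** The last wrist and side pictures show it lying near the middle of the tray. The network put it at about (460–465, 340, 18–21) mm, which matches a vial lying flat on the tray floor.
- **Standing vials:** The network found both still on the turntable, at about (661, -12) and (538, 51) mm. Only the second showed in the last picture I viewed, and the arm hid the first there. The first rests on the network's top-view report alone, which agrees with its starting position.
- **Disagreement:** The network also gave a second, weaker reading of the tipped vial in the side view, at nearly the same place but z = -4 mm. I took it as a false report.

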